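# Lock a cylinder head into its work stand through the L-shaped gate

## Robot

A 6-joint arm with a two-finger parallel gripper is mounted at the origin on the work surface. World frame = base frame: x ahead of the robot, y to its left, z up, the work surface at z = 0. Lengths are in mm, angles in rad, forces in N, time in s.
With the tool pointing down it reaches from about 325 to 1000 mm from the base axis. Payload 5.1 kg.
Tool frame: the origin (TCP) lies on the centre line of the jaws, within the pads' length; the fingertips stand 8 mm ahead of it and the grasp point (between the pads) lies 11 mm behind it (bot.tips_ahead is the x of the fingertips in the tool frame, in mm); x points along the fingers, y is the direction in which the jaws open and shut, and the axes are right-handed (so a half turn about x gives the same grasp; the last joint's range is limited). The gripper opens to 85 mm and grips with 20 to 120 N. Pads are 22 mm wide; open, the fingers measure 114 mm over their backs; the gripper's body (76 mm by 85 mm) begins 54 mm behind the grasp point. The pads swing forward as they close: fully open they stand 13 mm farther back than shut.
Start: joints at [1.088, 0.124, 1.65, -0, 1.367, -0.083], TCP at [253.021, 598.719, 239.322] pointing down, gripper open.
Joint ranges: [-2.61, 2.61], [-1.02, 2.33], [0.03, 2.71], [-1.35, 4.49], [0.32, 2.68], [-2.91, 2.91]. Speed limits (rad/s): [2.57, 2.57, 3.14, 3.14, 3.14, 3.14].

## Interface

Orientations are given as [roll, pitch, yaw] about the fixed x, y, z axes, in that order (R = Rz(yaw) Ry(pitch) Rx(roll)).
In Python, from workcell import bot, get_image, job gives the robot as it stands. The module is installed in compiled form; this text tells all that it offers.
- The arm moves only by the tool carry_out, never from a script. Its argument "targets" is a list of rows, each a list of 3 entries, a list of its own where there are three numbers: the turn, a rotation vector about the tool's x, y, z in degrees, then the shift along the tool's x, y, z in cm, then the closure in counts, from 0 (fully open) to 255 (shut). In form: [[[ax, ay, az], [tx, ty, tz], grip], ...]. A call has 1 to 8 rows; each row is the pose to reach, as a shift and turn from the pose measured when the call began, along the tool's axes at that moment; what a row does not reach only later rows make up. A row lasts 1/12 s, in which the tool goes at most 41.7 mm and 7.16 degrees, less where a joint would pass 70% of its speed; a pose out of reach is approached as far as the arm can. A call with a gripper value outside its range is refused whole. The fingers move at their own pace and stop on an object; "force" is the grip in N (left out, the last holds). Time passes only in rows, so rows that repeat a pose let the fingers close. It gives the time, the measured TCP pose, the force and the opening at its end, in the units of the state.
- bot.sense(): the state, without advancing time (a new reading comes with each control period).
- get_image(name): name is "side" or "top" or "wrist"; returns a dict with "image" (420x560x3 uint8, red, green, blue), "z_map" (420x560 float32, mm along the optical axis (not along the pixel's ray), 0 where there is no reading), "fx", "fy", "cx", "cy" (pixels), "T" (4x4, takes a point from camera to world coordinates). Camera axes: x right, y down, z forward; pixel columns grow to the right and rows downward; lengths in mm; the calibration is good to about 2 mm. A picture is of the moment at which its call begins.
- job.hand_in(): hands the job in, once; it reports no verdict.
The state is a dict: "time_s": time; "joints": joint angles; "dq": joint speeds; "joint_efforts": joint torques, N m; "eef_pos": TCP position; "ee_rot": TCP orientation; "wrist_force": force on the tool from outside, world axes, zero at the start; "ft_torque": the same for the moment, N m; "finger_gap": opening from 0.0 (shut) to 1.0 (fully open).
Only numpy, scipy, OpenCV 4.12 (cv2) and the standard library are available. Lean on these libraries where they do the work, as an engineer would, in place of code of your own. Each camera call takes 0.05 s, during which the arm holds its last target.

## Task

Lock the cylinder head into its stand: with the fingertips push the knob along the long leg of the L-shaped slot until it reaches the corner, then push it sideways down the short leg, fully home to its end. Only push the knob, gently and without gripping it, and leave all the loose tools and parts where they are.

Things in the scene. Friction and masses are not known exactly. Their poses are not given: they have to be found in the camera images.
- head_stand: Fixed stand: base plate 200 (x) x 620 (y) x 10 mm; origin on the bench under the middle of the grey lock housing, 110 (x) x 130 (y) mm, whose aluminium gate plate's top is 70 mm above the bench and bare but for the knob and 3 mm screw heads. Long leg along its +y, short leg along its +x, z up. Cylinder head at y = 165 to 425 mm, 150 wide, 110 high; bored ear at y = 125, 61 high.
- slot_start (a point): Where the pin's axis stands at the outer end of the slot's long leg, on the top of the gate plate (70 mm above the bench).
- slot_corner (a point): The corner of the L-shaped slot on its centre line, top of the gate plate: 70 mm from slot_start along the stand's +y. The slot is 14 mm wide (7 mm either side of its centre line).
- slot_end (a point): The inner end of the slot's short leg on its centre line, top of the gate plate: 32 mm from slot_corner along the stand's +x. The pin stops 2 mm past it.
- knob: Upright black round knob, 22 mm diameter, on a 10 mm pin that rises through the slot. Origin: the centre of the knob's top, 112 mm above the bench; the knob reaches down to 80 mm above the bench (10 mm over the gate plate). Axes as the stand's. It slides level with about 2 to 3 N of friction, stays where it is left and cannot turn or rise.
- bolt_slide (a joint): Travel of the knob (and the locking bolt it carries) along the long leg in m: 0 at slot_start, 0.070 at slot_corner; the slot's end wall stops it at 0.072. It starts between 0 and 0.025.
- cross_slide (a joint): Travel of the knob along the short leg in m: 0 on the long leg, 0.032 at slot_end; the slot's wall stops it at 0.034. It starts at 0; the slot lets it grow only at the corner.
- valve_spring: Loose dark valve spring standing on the base plate beside the lock, 32 mm diameter, 46 mm high; origin at the centre of its underside. Bystander.
- head_bolt: Loose steel bolt standing on its head on the base plate, head 24 mm diameter, 55 mm high; origin at the centre of its underside. Bystander.
- socket: Loose steel socket standing on the base plate, 26 mm diameter, 30 mm high; origin at the centre of its underside. Bystander.
- wrench: Loose wrench lying on the bench in front of the stand; origin under its middle, lying along its x. Bystander.
- screwdriver: Loose screwdriver lying on the bench beyond the stand; origin under its middle, lying along its x. Bystander.
- spray_can: Loose spray can, 60 mm diameter, 190 mm high, standing on the bench to the right; origin at the centre of its underside. Bystander.
- oil_bottle: Loose amber squeeze bottle, 56 mm diameter, 130 mm high, standing on the bench to the right; origin at the centre of its underside. Bystander.

How it is judged (in metres and radians):
On the way:
1. the knob has been pushed along the long leg to the corner (value of joint bolt_slide above 0.0655 m and value of joint cross_slide below 0.012 m).
At the end, for the whole second after the job is handed in: The knob rests in the end of the short leg: at least 28 of its 32 mm across and at least 65.5 of 70 mm along; it is still, and every loose thing is within 20 mm of where it began (value of joint bolt_slide above 0.0655 m and value of joint cross_slide above 0.028 m and velocity of joint bolt_slide between -0.01 and 0.01 m/s and velocity of joint cross_slide between -0.01 and 0.01 m/s and distance of each of valve_spring, head_bolt, socket, wrench, screwdriver, spray_can, oil_bottle from where it was at the start of the episode below 0.02 m); the robot touches nothing.
It fails at once if a loose tool or part was moved by more than 20 mm (pushed, lifted or carried) (distance of any of valve_spring, head_bolt, socket, wrench, screwdriver, spray_can, oil_bottle from where it was at the start of the episode above 0.02 m).
It fails at once if the knob was gripped or forced (more than 40 N between fingers and knob) (contact force between the fingers and knob above 40 N).
It also fails if it takes over 38 s, if anything falls off the work surface, if the arm or the gripper's body presses on something with over 40 N, if the wrist force passes 120 N, or if a joint passes its speed limit or range.

## Working session

There is one attempt and no reset: what is moved stays moved. The work goes in short steps, Python scripts to look and compute and a tool call to move; the robot and the scene stay as the last step left them, time stands still between calls to the robot, and variables do not carry over. Pictures are saved under pics/ and viewed, and the job is handed in when it is done.

Besides the shell and the picture viewer there is one more tool, called after ">>>" by a JSON object that holds its "api" and its "payload". carry_out: Moves the arm, as the interface text tells. Its arguments: {"type":"object","properties":{"targets":{"type":"array","items":{"type":"array"}},"force":{"type":"number"}},"required":["targets"]}

```bash
mkdir -p pics
python3 - <<'E'
from workcell import bot,get_image,job
import cv2,numpy as np,pickle
print(bot.sense(), bot.tips_ahead)
d={}
for n in ["side","top","wrist"]:
    g=get_image(n); d[n]=g
    cv2.imwrite(f"pics/{n}0.png",g["image"][:,:,::-1]); print(n,g["fx"],g["cx"],g["cy"],np.round(g["T"],3).tolist())
pickle.dump(d,open("d0.pkl","wb"))
E
```

```text
{'time_s': 0.0, 'joints': array([ 1.08834159e+00,  1.24535921e-01,  1.65170729e+00, -1.41032775e-05,
        1.36748331e+00, -8.25952121e-02]), 'dq': array([ 0.00079071,  0.00042865, -0.00060171, -0.00053112,  0.00043234,
       -0.00034772]), 'joint_efforts': array([ 2.84320311e-03, -4.23622513e+01, -3.65450048e+01,  1.51598138e-04,
        7.02805337e-03,  1.64601789e-05]), 'eef_pos': array([252.78389482, 598.17665391, 238.01337423]), 'ee_rot': array([-1.64692138,  1.56866241, -2.04677803]), 'wrist_force': array([ 0.38962028,  0.62109935, -0.49934212]), 'ft_torque': array([ 0.01433476,  0.04853065, -0.05588766]), 'finger_gap': 0.9985560292796664} 8.0
side 520.9921516702225 284.00207225770447 208.84780413120905 [[0.985, -0.084, 0.149, 379.545], [-0.171, -0.489, 0.855, -1125.641], [0.001, -0.868, -0.496, 611.802], [0.0, 0.0, 0.0, 1.0]]
top 515.2977397326847 276.0550959943126 206.15887379451576 [[-0.02, -0.981, 0.191, 307.721], [-0.999, 0.015, -0.03, -224.701], [0.027, -0.191, -0.981, 1201.804], [0.0, 0.0, 0.0, 1.0]]
wrist 325.08134416412867 281.0629884008063 208.78314483724702 [[0.388, 0.878, 0.279, 181.097], [0.922, -0.369, -0.12, 628.799], [-0.002, 0.304, -0.953, 371.912], [0.0, 0.0, 0.0, 1.0]]
```

View pics/side0.png

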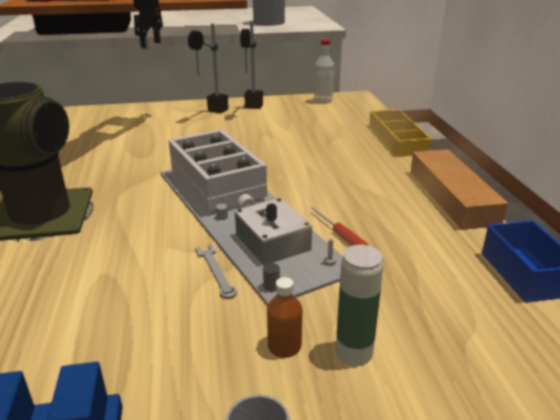

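View pics/top0.png

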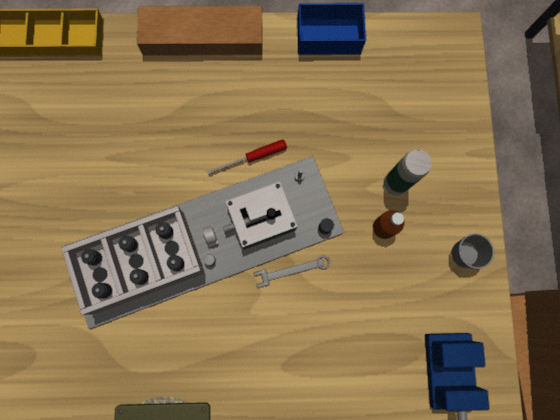

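```bash
cat > h.py <<'E'
import numpy as np,cv2
def ray(g,u,v,z):
    d=g["T"][:3,:3]@np.array([(u-g["cx"])/g["fx"],(v-g["cy"])/g["fy"],1]); o=g["T"][:3,3]
    return o+d*(z-o[2])/d[2]
def cloud(g):
    v,u=np.mgrid[:420,:560]; z=g["z_map"]
    p=np.stack([(u-g["cx"])/g["fx"]*z,(v-g["cy"])/g["fy"]*z,z],-1)
    return p@g["T"][:3,:3].T+g["T"][:3,3]
def proj(g,p):
    q=g["T"][:3,:3].T@(np.array(p)-g["T"][:3,3]); return g["cx"]+g["fx"]*q[0]/q[2],g["cy"]+g["fy"]*q[1]/q[2]
E
python3 - <<'E'
import pickle
from h import *
d=pickle.load(open("d0.pkl","rb"))
g=d["top"]; c=cloud(g)
sub=np.zeros((420,560),bool); sub[165:270,205:340]=1
ok=sub&(g["z_map"]>0)
m=(ok&(abs(c[...,2]-70)<7)).astype(np.uint8)
m=cv2.morphologyEx(m,cv2.MORPH_CLOSE,np.ones((9,9)))
n,l,s,_=cv2.connectedComponentsWithStats(m); k=1+s[1:,4].argmax(); m=(l==k).astype(np.uint8)
cnt=max(cv2.findContours(m,0,2)[0],key=cv2.contourArea)
w=np.array([ray(g,*p,70)[:2] for p in cnt[:,0,:]],np.float32)
print("plate",cv2.minAreaRect(w), s[k])
kn=ok&(c[...,2]>95)&(c[...,2]<125)
P=c[kn]; print("knob",len(P),P.mean(0),P.min(0),P.max(0))
v,u=np.where(kn&(c[...,2]>105)); print("px",u.mean(),v.mean(),len(u),ray(g,u.mean(),v.mean(),112))
x=cv2.resize(g["image"][150:290,190:350],None,fx=5,fy=4.2857*5/4.2857,interpolation=cv2.INTER_CUBIC)
x=cv2.resize(x,(680,595)); cv2.imwrite("pics/z_top.png",x[:,:,::-1])
g=d["side"]; c=cloud(g)
x=cv2.resize(g["image"][170:310,190:350],(680,595),interpolation=cv2.INTER_CUBIC); cv2.imwrite("pics/z_side.png",x[:,:,::-1])
sub=np.zeros((420,560),bool); sub[180:270,230:320]=1
kn=sub&(g["z_map"]>0)&(c[...,2]>95)&(c[...,2]<125)
P=c[kn]; v,u=np.where(kn); print("side knob",len(P),P.mean(0),P.min(0),P.max(0),u.min(),u.max(),v.min(),v.max())
E
```

```text
plate ((510.1222839355469, -226.6386260986328), (110.6106948852539, 129.88641357421875), 19.660078048706055) [ 226  182   72   65 2840]
knob 86 [ 504.64000424 -248.09543559  108.71609047] [ 494.65786235 -258.12058212   95.9169689 ] [ 516.2342994  -238.47189841  117.19635282]
px 271.4415584415584 212.7922077922078 77 [ 504.93669333 -248.0404697   112.        ]
side knob 124 [ 507.10148187 -249.46354488  106.07429651] [ 496.73875739 -258.24740733   95.19241042] [ 518.64490934 -236.98395581  114.32662959] 266 277 203 215
```

View pics/z_top.png

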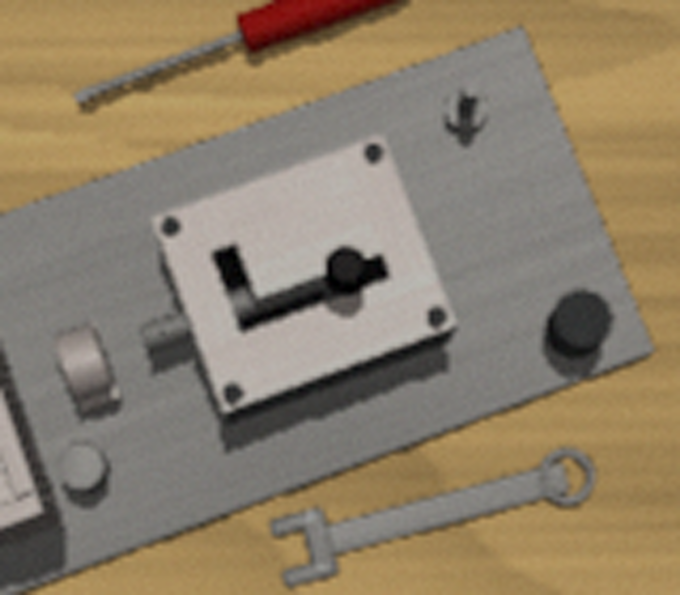

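View pics/z_side.png

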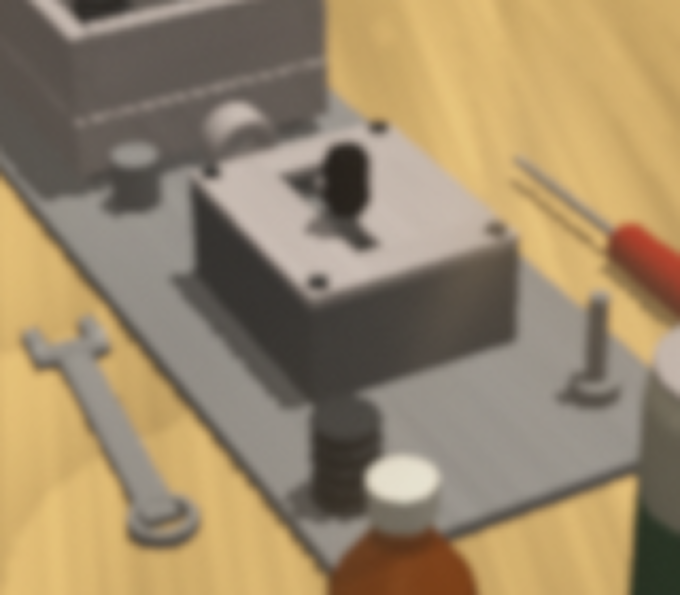

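View pics/wrist0.png

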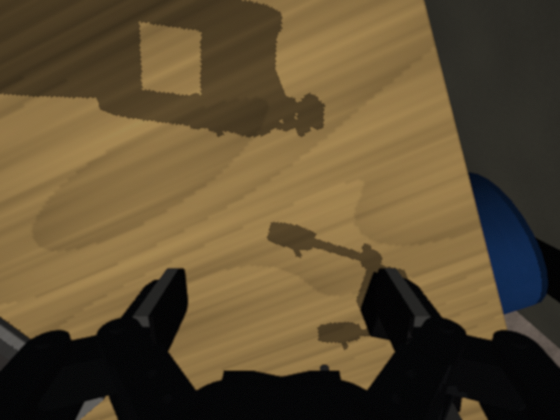

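```bash
cat >> h.py <<'E'
from scipy.spatial.transform import Rotation as Ro
def Rt(s): return Ro.from_euler("xyz",s["ee_rot"]).as_matrix()
E
python3 - <<'E'
import pickle
from h import *
from workcell import bot
d=pickle.load(open("d0.pkl","rb")); g=d["top"]; c=cloud(g)
y=np.radians(19.66); ex=np.array([np.cos(y),np.sin(y)]); ey=np.array([-ex[1],ex[0]]); C=np.array([510.1,-226.6])
f=lambda p:(round((p[:2]-C)@ex,1),round((p[:2]-C)@ey,1))
for n,u,v,z in [("start",190+385/4.25,150+268/4.25,70),("cornerouter",190+243/4.25,150+320/4.25,70),("endcentre",190+226/4.25,150+248/4.25,70),("knob",271.44,212.8,112),("spring",190+578/4.25,150+318/4.25,56),("bolt",190+468/4.25,150+110/4.25,60),("socket",190+86/4.25,150+467/4.25,40)]:
    p=ray(g,u,v,z); print(n,p.round(1),f(p))
for n,(a,b,cc,dd) in {"can":(385,430,145,195),"bottle":(370,410,205,240)}.items():
    P=c[cc:dd,a:b].reshape(-1,3);P=P[P[:,2]>60]; print(n,P.mean(0),P.min(0),P.max(0))
s=bot.sense(); R=Rt(s); print(R.round(3)); 
# side-view: knob circle
g=d["side"]; print(proj(g,[505,-248.3,112]),proj(g,[505,-248.3,80]))
# bare image centroid of black knob in top
im=d["top"]["image"][205:222,262:281].max(2); print(im)
E
```

```text
start [ 511.6 -269.4   70. ] (np.float64(-13.0), np.float64(-40.8))
cornerouter [ 485.2 -194.6   70. ] (np.float64(-12.7), np.float64(38.5))
endcentre [ 523.6 -186.    70. ] (np.float64(26.3), np.float64(33.7))
knob [ 504.9 -248.   112. ] (np.float64(-12.1), np.float64(-18.4))
spring [ 485.6 -371.8   56. ] (np.float64(-71.9), np.float64(-128.5))
bolt [ 599.1 -316.3   60. ] (np.float64(53.6), np.float64(-114.4))
socket [ 412.7 -110.2   40. ] (np.float64(-52.6), np.float64(142.4))
can [ 582.06552732 -538.61268679  163.35733636] [ 307.72075547 -573.67675544   60.23972354] [ 619.35457135 -224.70142334 1201.80376876]
bottle [ 480.82318247 -509.04258522   99.59263684] [ 307.72075547 -543.16609339   60.23342644] [ 511.21906838 -224.70142334 1201.80376876]
[[-0.001  0.389  0.921]
 [-0.001  0.921 -0.389]
 [-1.    -0.002 -0.   ]]
(np.float64(270.40986605476604), np.float64(205.8962863308577)) (np.float64(270.6022441111415), np.float64(219.95305160201931))
[[185 185 182 185 183 184 186 184 182 186 186 183 183 184 185 184 186 186
  185]
 [181 186 182 185 183 184 184 181 184 183 183 184 183 184 1
[... 537 characters left out ...]
  38  32  33  34  35  30  18  10  14  15   7
   42]
 [182 175 164 158 107  10  21  32  35  33  39  35  26   9  10  14  12  11
   15]
 [159 132 102  82  32   7   8  21  31  31  31  30   6  10  10  11  34  48
   78]
 [ 81  57  56  55  39  12   2   4  14  13  14  17   3   3  34  78 117 130
  155]
 [ 56  53  47  50  42  17   8   5   8   1   0   4  14  71 118 159 182 183
  184]
 [ 45  40  36  28  34  35  16  14   7   7   2  21  47 132 188 184 183 182
  184]
 [ 30  18  13  13  31  36  35  40  47  46  52  68  81 144 182 184 183 183
  183]
 [ 15  16  12  33  49  51  67  78  92  90  91  92  91 141 183 184 188 180
  184]
 [ 35  50  80 117 109  83  96  90  92  88  87  90  93 143 184 182 184 185
  184]]
```

>>> {"api": "carry_out", "payload": {"targets": [[[47.5,0,0],[0,-71.2,58.8],255],[[47.5,0,0],[0,-71.2,58.8],255],[[47.5,0,0],[0,-71.2,58.8],255],[[47.5,0,0],[0,-71.2,58.8],255],[[47.5,0,0],[0,-71.2,58.8],255],[[47.5,0,0],[0,-71.2,58.8],255],[[47.5,0,0],[0,-71.2,58.8],255],[[47.5,0,0],[0,-71.2,58.8],255]], "force": 20}}

```text
time_s: 0.82
eef_pos: [348.2, 277.4, 239.1]
ee_rot: [-0.767, 1.569, -1.998]
wrist_force: [1.6, 0.1, 0.8]
finger_gap: 0.001
```

```bash
cat > go.py <<'E'
import sys
from h import *
from workcell import bot
y=np.radians(19.66); ex=np.array([np.cos(y),np.sin(y),0]); ey=np.array([-ex[1],ex[0],0]); C=np.array([510.1,-226.6,0])
def go(sx,sy,z,zdir=None):
    s=bot.sense(); R=Rt(s); p=s["eef_pos"]; t=C+ex*sx+ey*sy+[0,0,z]
    print("t",s["time_s"],"pos",p.round(1),"stand",round((p-C)@ex,1),round((p-C)@ey,1),"F",s["wrist_force"].round(1),"gap",round(s["finger_gap"],3),"q",s["joints"].round(2))
    print("shift cm",(R.T@(t-p)/10).round(2))
    if zdir is not None:  # desired tool z stand angle deg
        a=y+np.radians(zdir); zz=np.array([np.cos(a),np.sin(a),0]); xx=np.array([0,0,-1.]); D=np.stack([xx,np.cross(zz,xx),zz],1)
        print("turn",np.degrees(Ro.from_matrix(R.T@D).as_rotvec()).round(2))
if __name__=="__main__": go(*map(float,sys.argv[1:]))
E
python3 go.py -13 -59 238 -90
```

```text
t 0.8167 pos [348.2 277.4 239.1] stand 17.1 529.1 F [1.6 0.1 0.8] gap 0.001 q [ 0.55 -0.35  2.09 -0.    1.41  0.21]
shift cm [ 0.18 -2.83 58.82]
turn [-0.18  0.07  0.07]
```

>>> {"api": "carry_out", "payload": {"targets": [[[0,0,0],[0,-2.8,58.8],255],[[0,0,0],[0,-2.8,58.8],255],[[0,0,0],[0,-2.8,58.8],255],[[0,0,0],[0,-2.8,58.8],255],[[0,0,0],[0,-2.8,58.8],255],[[0,0,0],[0,-2.8,58.8],255],[[0,0,0],[0,-2.8,58.8],255],[[0,0,0],[0,-2.8,58.8],255]]}}

```text
time_s: 1.48
eef_pos: [444.0, -42.1, 239.6]
ee_rot: [-0.377, 1.569, -1.609]
wrist_force: [2.0, 1.9, -0.6]
finger_gap: 0.005
```

```bash
python3 go.py -13 -59 238 -90
```

```text
t 1.4833 pos [444.  -42.1 239.6] stand -0.2 196.0 F [ 2.   1.9 -0.6] gap 0.005 q [-0.21 -0.35  2.08 -0.    1.41 -0.55]
shift cm [ 0.2  -1.19 25.5 ]
turn [-0.2   0.08  0.03]
```

>>> {"api": "carry_out", "payload": {"targets": [[[0,0,0],[0,-1.2,25.5],255],[[0,0,0],[0,-1.2,25.5],255],[[0,0,0],[0,-1.2,25.5],255],[[0,0,0],[0,-1.2,25.5],255],[[0,0,0],[0,-1.2,25.5],255],[[0,0,0],[0,-1.2,25.5],255],[[0,0,0],[0,-1.2,25.5],255],[[0,0,0],[0,-1.2,25.5],255]]}}

```text
time_s: 2.15
eef_pos: [517.5, -288.7, 239.0]
ee_rot: [-1.494, 1.569, -2.729]
wrist_force: [-0.4, 0.5, 0.2]
finger_gap: 0.0
```

```bash
python3 go.py -13 -59 96 -90
python3 - <<'E'
from h import *
from workcell import get_image
for n in ["top","wrist","side"]:
    g=get_image(n); cv2.imwrite(f"pics/{n}1.png",g["image"][:,:,::-1])
E
```

```text
t 2.15 pos [ 517.5 -288.7  239. ] stand -13.9 -61.0 F [-0.4  0.5  0.2] gap 0.0 q [-0.6  -0.    1.78 -0.    1.36 -0.93]
shift cm [14.3   0.11 -0.2 ]
turn [-0.39  0.01  0.09]
```

View pics/wrist1.png

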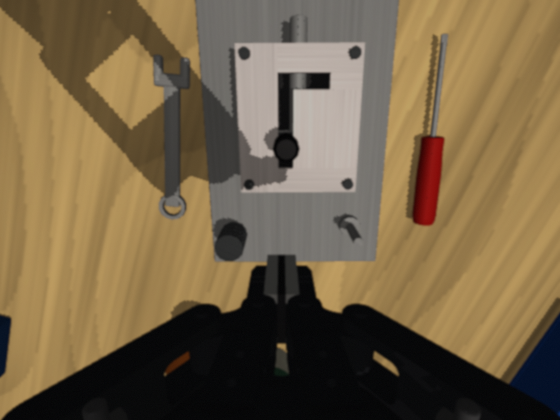

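View pics/side1.png

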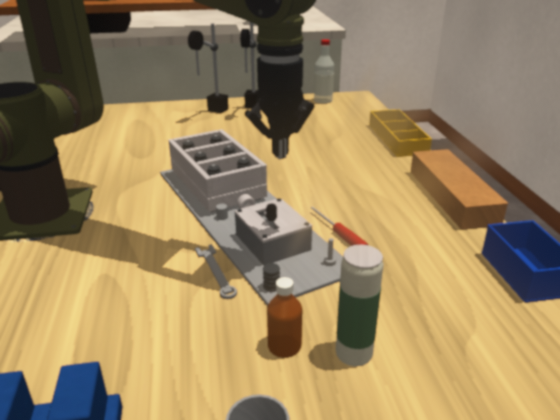

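>>> {"api": "carry_out", "payload": {"targets": [[[0,0,0],[3,0.1,0],255],[[0,0,0],[6,0.1,0],255],[[0,0,0],[9,0.1,0],255],[[0,0,0],[11.5,0.1,0],255],[[0,0,0],[13,0.1,0],255],[[0,0,0],[14,0.1,0],255],[[0,0,0],[14.3,0.1,0],255],[[0,0,0],[14.3,0.1,0],255]]}}

```text
time_s: 2.97
eef_pos: [518.0, -283.9, 96.5]
ee_rot: [-1.752, 1.57, -2.981]
wrist_force: [0.4, -0.4, 0.6]
finger_gap: -0.004
```

```bash
python3 go.py -13 -40 96 -90
python3 - <<'E'
from h import *
from workcell import get_image
for n in ["top","wrist","side"]:
    g=get_image(n); im=g["image"]
    if n!="wrist": 
        u,v=map(int,proj(g,[510,-250,100])); im=cv2.resize(im[max(0,v-60):v+60,u-70:u+70],(700,600),interpolation=cv2.INTER_CUBIC)
    cv2.imwrite(f"pics/{n}2.png",im[:,:,::-1])
E
```

```text
t 2.9667 pos [ 518.  -283.9   96.5] stand -11.9 -56.7 F [ 0.4 -0.4  0.6] gap -0.004 q [-0.59  0.13  1.9  -0.    1.12 -0.93]
shift cm [ 0.06 -0.12 -1.67]
turn [-0.09 -0.01  0.07]
```

View pics/wrist2.png

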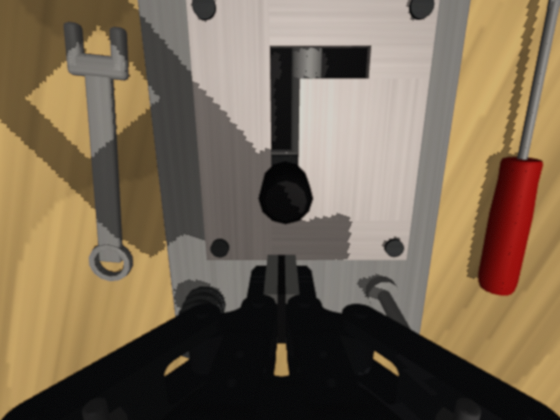

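View pics/side2.png

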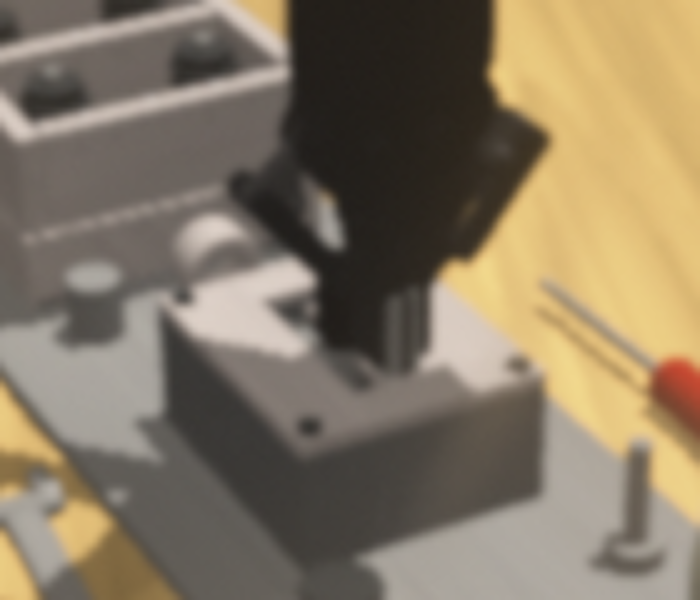

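>>> {"api": "carry_out", "payload": {"targets": [[[0,0,0],[0,0,-0.8],255],[[0,0,0],[0,0,-1.3],255],[[0,0,0],[0,0,-1.6],255],[[0,0,0],[0,0,-1.9],255],[[0,0,0],[0,0,-2.2],255],[[0,0,0],[0,0,-2.5],255],[[0,0,0],[0,0,-2.8],255],[[0,0,0],[0,0,-3.1],255]]}}

```text
time_s: 3.78
eef_pos: [509.0, -256.4, 98.8]
ee_rot: [0.323, 1.567, -0.907]
wrist_force: [-0.0, -2.9, 0.5]
finger_gap: 0.002
```

```bash
python3 go.py -12 10 96 -90
python3 - <<'E'
from h import *
from workcell import get_image
for n in ["wrist"]:
    g=get_image(n); im=g["image"]
    cv2.imwrite(f"pics/{n}3.png",im[:,:,::-1])
E
```

```text
t 3.7833 pos [ 509.  -256.4   98.8] stand -11.1 -27.7 F [-0.  -2.9  0.5] gap 0.002 q [-0.56  0.08  1.95 -0.    1.11 -0.9 ]
shift cm [ 0.26 -0.1  -3.77]
turn [-0.14  0.23 -0.08]
```

View pics/wrist3.png

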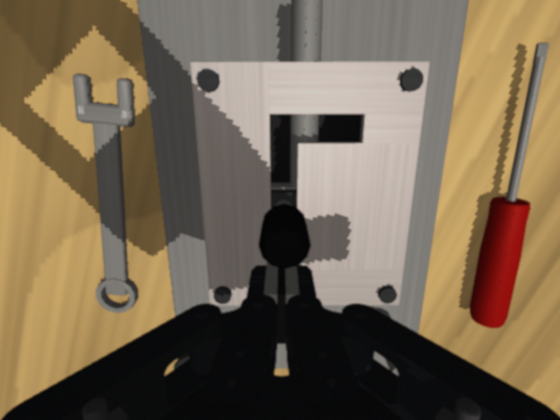

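>>> {"api": "carry_out", "payload": {"targets": [[[0,0,0],[0.1,-0.1,-0.5],255],[[0,0,0],[0.2,-0.1,-1.0],255],[[0,0,0],[0.2,-0.1,-1.5],255],[[0,0,0],[0.2,-0.1,-2.0],255],[[0,0,0],[0.2,-0.1,-2.4],255],[[0,0,0],[0.2,-0.1,-2.8],255],[[0,0,0],[0.2,-0.1,-3.1],255],[[0,0,0],[0.2,-0.1,-3.3],255]]}}

```text
time_s: 4.5
eef_pos: [496.6, -224.5, 96.6]
ee_rot: [0.388, 1.568, -0.842]
wrist_force: [1.4, -2.8, 1.9]
finger_gap: -0.0
```

```bash
python3 go.py -12 10 96 -90
python3 - <<'E'
from h import *
from workcell import get_image
for n in ["wrist","top"]:
    g=get_image(n); im=g["image"]
    if n!="wrist": 
        u,v=map(int,proj(g,[510,-230,90])); im=cv2.resize(im[max(0,v-60):v+60,u-70:u+70],(700,600),interpolation=cv2.INTER_CUBIC)
    cv2.imwrite(f"pics/{n}4.png",im[:,:,::-1])
E
```

```text
t 4.5 pos [ 496.6 -224.5   96.6] stand -12.0 6.5 F [ 1.4 -2.8  1.9] gap -0.0 q [-0.52  0.03  2.01 -0.    1.11 -0.86]
shift cm [ 0.06 -0.   -0.35]
turn [-0.11  0.17 -0.07]
```

View pics/wrist4.png

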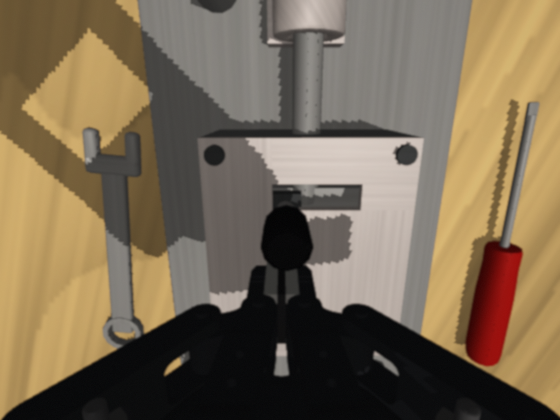

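View pics/top4.png

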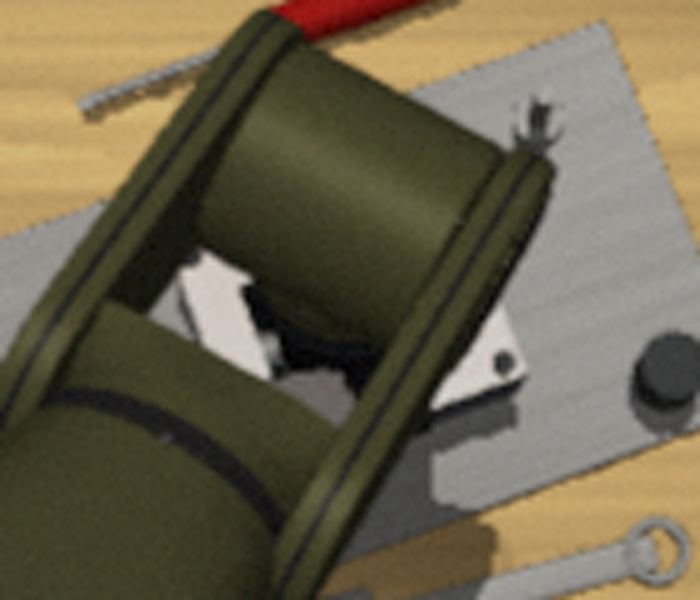

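>>> {"api": "carry_out", "payload": {"targets": [[[0,0,0],[0,0,-0.3],255],[[0,0,0],[0,0,-0.5],255],[[0,0,0],[0,0,-0.6],255],[[0,0,0],[0,0,-0.7],255]]}}

```text
time_s: 4.93
eef_pos: [493.9, -217.7, 96.1]
ee_rot: [0.217, 1.569, -1.013]
wrist_force: [1.8, -2.0, 0.8]
finger_gap: -0.002
```

```bash
python3 go.py -12 15 96 -90
```

```text
t 4.9333 pos [ 493.9 -217.7   96.1] stand -12.3 13.8 F [ 1.8 -2.   0.8] gap -0.002 q [-0.51  0.02  2.02 -0.    1.11 -0.85]
shift cm [ 0.01  0.03 -0.12]
turn [-0.12  0.11 -0.02]
```

>>> {"api": "carry_out", "payload": {"targets": [[[0,0,0],[0,0,-0.1],255],[[0,0,0],[0,0,-0.2],255],[[0,0,0],[0,0,-0.2],255]]}}

```text
time_s: 5.18
eef_pos: [493.1, -215.6, 96.1]
ee_rot: [0.213, 1.569, -1.017]
wrist_force: [1.3, -2.1, 1.8]
finger_gap: -0.001
```

```bash
python3 go.py -12 15 96 -90;python3 - <<'E'
from h import *
from workcell import get_image
for n in ["wrist","side"]:
    g=get_image(n); im=g["image"]
    if n!="wrist": 
        u,v=map(int,proj(g,[510,-230,90])); im=cv2.resize(im[max(0,v-60):v+60,u-70:u+70],(700,600),interpolation=cv2.INTER_CUBIC)
    cv2.imwrite(f"pics/{n}5.png",im[:,:,::-1])
E
```

```text
t 5.1833 pos [ 493.1 -215.6   96.1] stand -12.3 16.0 F [ 1.3 -2.1  1.8] gap -0.001 q [-0.51  0.01  2.02 -0.    1.11 -0.85]
shift cm [0.01 0.03 0.1 ]
turn [-0.11  0.09 -0.02]
```

View pics/wrist5.png

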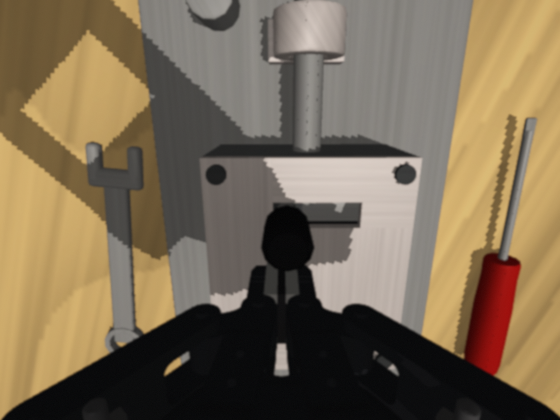

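View pics/side5.png

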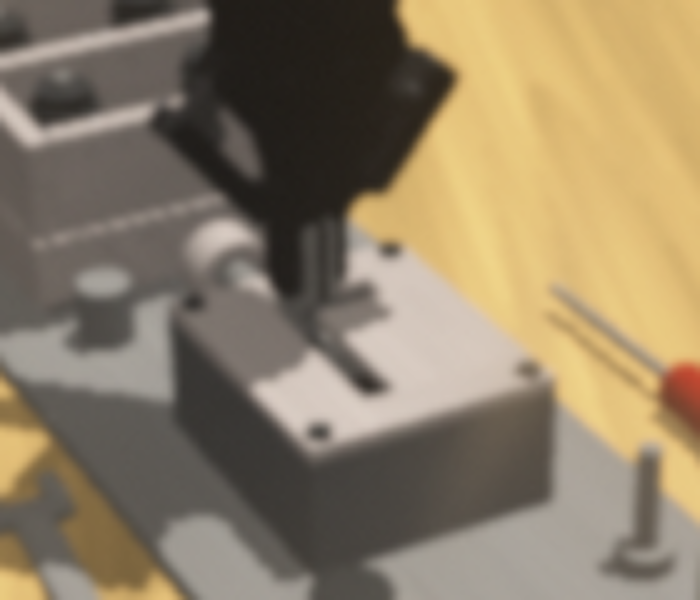

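Not at the end wall yet (force still ≈2.5 N, i.e. pure sliding). Continue in 1 mm rows.

>>> {"api": "carry_out", "payload": {"targets": [[[0,0,0],[0,0,-0.1],255],[[0,0,0],[0,0,-0.2],255]]}}

```text
time_s: 5.45
eef_pos: [492.4, -213.8, 96.0]
ee_rot: [0.166, 1.569, -1.064]
wrist_force: [1.5, -1.7, 1.6]
finger_gap: -0.001
```

>>> {"api": "carry_out", "payload": {"targets": [[[0,0,0],[0,0,-0.1],255],[[0,0,0],[0,0,-0.15],255]]}}

```text
time_s: 5.62
eef_pos: [492.0, -212.7, 96.1]
ee_rot: [0.121, 1.568, -1.108]
wrist_force: [1.9, -3.9, 0.5]
finger_gap: 0.002
```

>>> {"api": "carry_out", "payload": {"targets": [[[0,0,0],[0,0,-0.1],255],[[0,0,0],[0,0,-0.15],255]]}}

```text
time_s: 5.78
eef_pos: [492.0, -212.5, 96.2]
ee_rot: [0.121, 1.564, -1.108]
wrist_force: [3.9, -8.0, -2.5]
finger_gap: 0.004
```

```bash
python3 go.py -12 15 96 -90;python3 - <<'E'
from h import *
from workcell import get_image
for n in ["wrist"]:
    g=get_image(n); im=cv2.resize(g["image"][150:290,200:380],(771,600),interpolation=cv2.INTER_CUBIC)
    im=np.clip(im.astype(float)*1.8,0,255).astype(np.uint8)
    cv2.imwrite(f"pics/{n}6.png",im[:,:,::-1])
E
```

```text
t 5.7833 pos [ 492.  -212.5   96.2] stand -12.3 19.4 F [ 3.9 -8.  -2.5] gap 0.004 q [-0.51  0.01  2.03 -0.    1.1  -0.85]
shift cm [0.02 0.03 0.44]
turn [-0.09  0.36 -0.04]
```

View pics/wrist6.png

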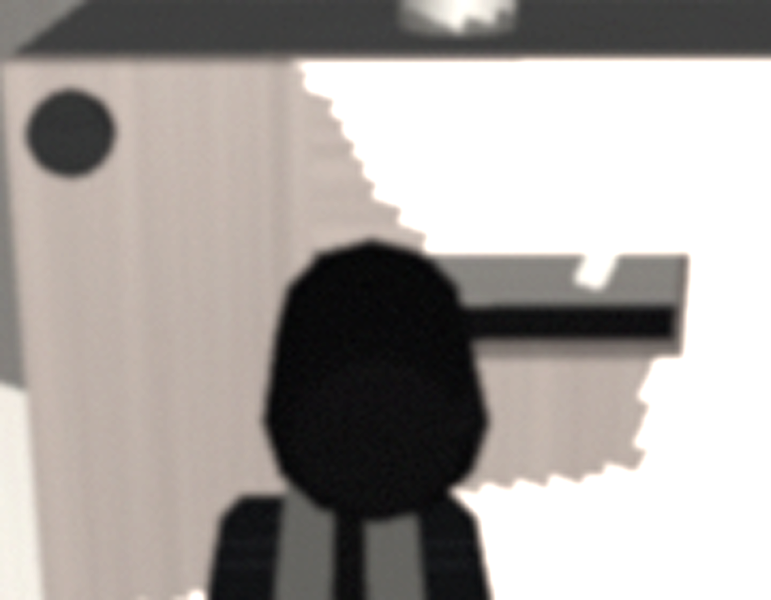

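>>> {"api": "carry_out", "payload": {"targets": [[[0,0,0],[0,0,0.4],255],[[0,0,0],[0,0,1.5],255],[[0,0,0],[0,0,2.7],255],[[0,0,0],[0,0,3],255]]}}

```text
time_s: 6.17
eef_pos: [502.3, -242.2, 96.2]
ee_rot: [0.08, 1.565, -1.15]
wrist_force: [-0.4, -0.0, -0.4]
finger_gap: 0.002
```

```bash
python3 go.py -55 -5 96 -180
```

```text
t 6.1667 pos [ 502.3 -242.2   96.2] stand -12.6 -12.1 F [-0.4 -0.  -0.4] gap 0.002 q [-0.54  0.05  1.98 -0.    1.1  -0.88]
shift cm [ 0.01 -4.25 -0.7 ]
turn [89.86  0.25 -0.29]
```

>>> {"api": "carry_out", "payload": {"targets": [[[45,0,0],[0,-2,0],255],[[45,0,0],[0,-4.3,0],255],[[45,0,0],[0,-4.3,0],255],[[45,0,0],[0,-4.3,0],255],[[45,0,0],[0,-4.3,0],255],[[45,0,0],[0,-4.3,0],255],[[45,0,0],[0,-4.3,0],255],[[45,0,0],[0,-4.3,0],255]]}}

```text
time_s: 6.83
eef_pos: [461.6, -256.7, 95.9]
ee_rot: [0.792, 1.566, -1.225]
wrist_force: [-0.1, 0.4, 0.3]
finger_gap: 0.001
```

```bash
python3 go.py -55 36.5 96 -180
```

```text
t 6.8333 pos [ 461.6 -256.7   95.9] stand -55.8 -12.1 F [-0.1  0.4  0.3] gap 0.001 q [-0.61 -0.01  2.05 -0.    1.1  -0.16]
shift cm [-0.04 -3.39 -3.48]
turn [44.8   0.11 -0.27]
```

>>> {"api": "carry_out", "payload": {"targets": [[[44.8,0,0],[0,-1.0,-1.0],255],[[44.8,0,0],[0,-2.0,-2.0],255],[[44.8,0,0],[0,-3.0,-3.0],255],[[44.8,0,0],[0,-3.4,-3.5],255],[[44.8,0,0],[0,-3.4,-3.5],255],[[44.8,0,0],[0,-3.4,-3.5],255],[[44.8,0,0],[0,-3.4,-3.5],255],[[44.8,0,0],[0,-3.4,-3.5],255]]}}

```text
time_s: 7.5
eef_pos: [446.0, -210.5, 95.6]
ee_rot: [1.521, 1.566, -1.277]
wrist_force: [-0.1, 0.4, 0.5]
finger_gap: -0.001
```

```bash
python3 go.py -45 36.5 96 -180;python3 - <<'E'
from h import *
from workcell import get_image
for n in ["wrist","side"]:
    g=get_image(n); im=g["image"]
    if n!="wrist": 
        u,v=map(int,proj(g,[510,-230,90])); im=cv2.resize(im[max(0,v-60):v+60,u-70:u+70],(700,600),interpolation=cv2.INTER_CUBIC)
    cv2.imwrite(f"pics/{n}7.png",im[:,:,::-1])
E
```

```text
t 7.5 pos [ 446.  -210.5   95.6] stand -54.9 36.7 F [-0.1  0.4  0.5] gap -0.001 q [-0.55 -0.09  2.12 -0.    1.11  0.68]
shift cm [-0.04  0.02 -0.99]
turn [ 0.04  0.01 -0.25]
```

View pics/wrist7.png

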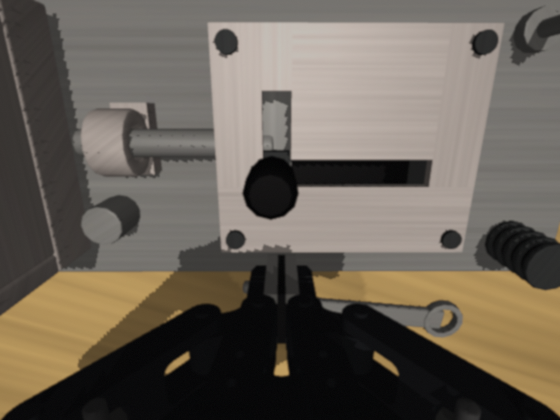

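View pics/side7.png

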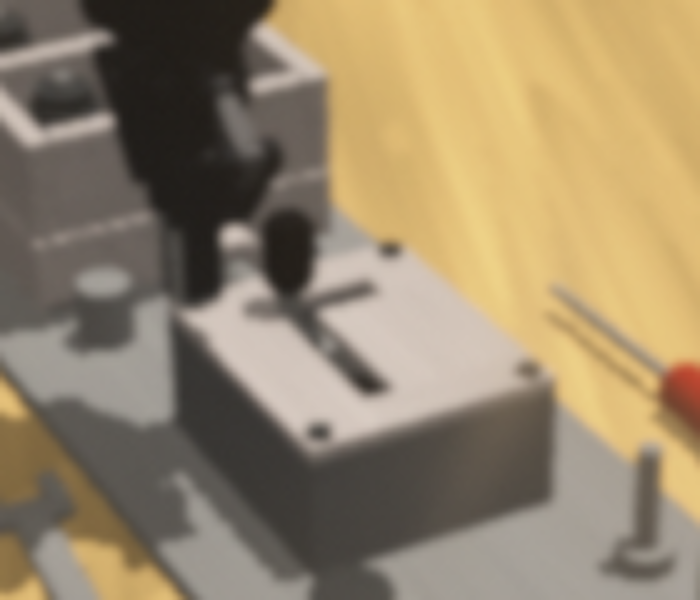

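>>> {"api": "carry_out", "payload": {"targets": [[[0,0,0],[0,-0.4,-0.6],255],[[0,0,0],[0,-0.4,-1.2],255],[[0,0,0],[0,-0.4,-1.6],255],[[0,0,0],[0,-0.4,-2.0],255],[[0,0,0],[0,-0.4,-2.4],255],[[0,0,0],[0,-0.4,-2.8],255],[[0,0,0],[0,-0.4,-3.2],255],[[0,0,0],[0,-0.4,-3.6],255]]}}

```text
time_s: 8.27
eef_pos: [478.6, -194.6, 95.5]
ee_rot: [1.323, 1.566, -1.474]
wrist_force: [-3.3, -0.7, 2.2]
finger_gap: 0.001
```

```bash
python3 go.py 2 40 96 -180;python3 - <<'E'
from h import *
from workcell import get_image
for n in ["wrist"]:
    g=get_image(n); im=g["image"]
    cv2.imwrite(f"pics/{n}8.png",im[:,:,::-1])
E
```

```text
t 8.2667 pos [ 478.6 -194.6   95.5] stand -18.9 40.8 F [-3.3 -0.7  2.2] gap 0.001 q [-0.49 -0.04  2.07 -0.    1.1   0.74]
shift cm [-0.05  0.08 -2.09]
turn [ 0.11  0.06 -0.24]
```

View pics/wrist8.png

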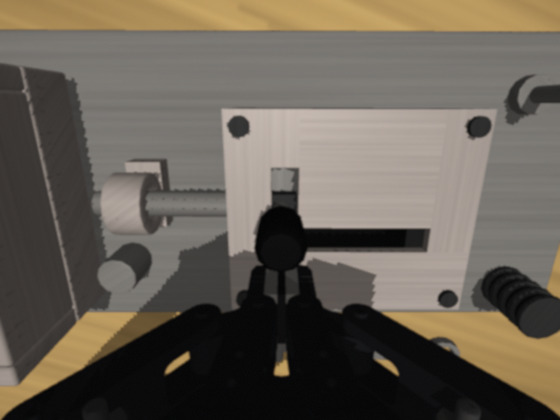

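>>> {"api": "carry_out", "payload": {"targets": [[[0,0,0],[0,0,-0.5],255],[[0,0,0],[0,0,-0.9],255],[[0,0,0],[0,0,-1.2],255],[[0,0,0],[0,0,-1.5],255],[[0,0,0],[0,0,-1.7],255]]}}

```text
time_s: 8.73
eef_pos: [495.5, -188.6, 95.5]
ee_rot: [1.552, 1.566, -1.244]
wrist_force: [-3.8, -1.5, 0.7]
finger_gap: 0.006
```

>>> {"api": "carry_out", "payload": {"targets": [[[0,0,0],[0,0,-0.1],255],[[0,0,0],[0,0,-0.2],255]]}}

```text
time_s: 8.9
eef_pos: [497.5, -187.8, 95.4]
ee_rot: [1.533, 1.566, -1.263]
wrist_force: [-2.3, -0.6, 1.3]
finger_gap: -0.001
```

```bash
python3 go.py 2 40 96 -180;python3 - <<'E'
from h import *
from workcell import get_image
for n in ["wrist"]:
    g=get_image(n); im=g["image"]
    cv2.imwrite(f"pics/{n}9.png",im[:,:,::-1])
E
```

```text
t 8.9 pos [ 497.5 -187.8   95.4] stand 1.2 40.8 F [-2.3 -0.6  1.3] gap -0.001 q [-0.46 -0.    2.04 -0.    1.1   0.77]
shift cm [-0.06  0.08 -0.08]
turn [ 0.12  0.01 -0.25]
```

View pics/wrist9.png

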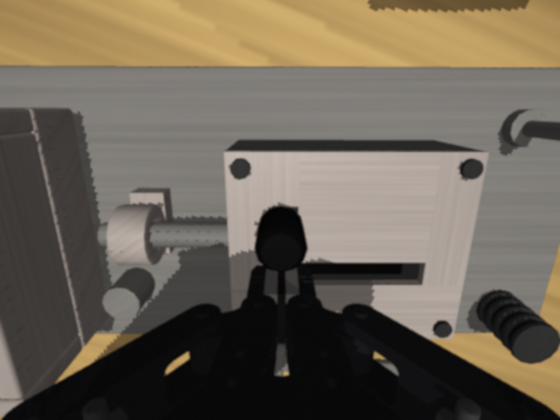

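>>> {"api": "carry_out", "payload": {"targets": [[[0,0,0],[0,0,-0.1],255],[[0,0,0],[0,0,-0.15],255]]}}

```text
time_s: 9.12
eef_pos: [498.8, -187.4, 95.4]
ee_rot: [1.383, 1.566, -1.414]
wrist_force: [-4.4, -2.1, 2.6]
finger_gap: -0.0
```

>>> {"api": "carry_out", "payload": {"targets": [[[0,0,0],[0,0,-0.1],255],[[0,0,0],[0,0,-0.15],255]]}}

```text
time_s: 9.28
eef_pos: [499.0, -187.3, 95.4]
ee_rot: [0.716, 1.565, -2.08]
wrist_force: [-8.2, -3.4, 5.0]
finger_gap: -0.001
```

>>> {"api": "carry_out", "payload": {"targets": [[[0,0,0],[0,0,0.4],255],[[0,0,0],[0,0,1.5],255],[[0,0,0],[0,0,3],255],[[0,0,0],[-3,0,4],255],[[0,0,0],[-7,0,5],255],[[0,0,0],[-11,0,6],255],[[0,0,0],[-11,0,8],255],[[0,0,0],[-11,0,8],255]]}}

```text
time_s: 9.95
eef_pos: [423.9, -215.3, 209.5]
ee_rot: [1.596, 1.561, -1.202]
wrist_force: [0.2, 0.3, -0.7]
finger_gap: -0.002
```

```bash
python3 go.py 2 40 96 -180;python3 - <<'E'
from h import *
from workcell import get_image
for n in ["wrist","side","top"]:
    g=get_image(n); im=g["image"]
    if n=="side": 
        u,v=map(int,proj(g,[510,-230,90])); im=cv2.resize(im[max(0,v-60):v+60,u-70:u+70],(700,600),interpolation=cv2.INTER_CUBIC)
        c=cloud(g); k=(g["z_map"]>0)&(c[...,2]>95)&(c[...,2]<125)&(abs(c[...,0]-523)<40)&(abs(c[...,1]+190)<40)
        P=c[k]; C=np.array([510.1,-226.6]); y=np.radians(19.66); ex=np.array([np.cos(y),np.sin(y)]); ey=np.array([-ex[1],ex[0]])
        q=(P[:,:2]-C)@np.stack([ex,ey],1); print("knob",len(P),P.mean(0),q.min(0),q.max(0))
    cv2.imwrite(f"pics/{n}10.png",im[:,:,::-1])
E
```

```text
t 9.95 pos [ 423.9 -215.3  209.5] stand -77.4 39.6 F [ 0.2  0.3 -0.7] gap -0.002 q [-0.58 -0.26  2.06 -0.01  1.33  0.65]
shift cm [11.35 -0.14 -7.94]
turn [ 0.06 -0.01 -0.56]
knob 105 [ 520.19881695 -185.67902182  106.1954485 ] [13.77861411 27.68933538] [35.37233873 48.32870243]
```

View pics/wrist10.png

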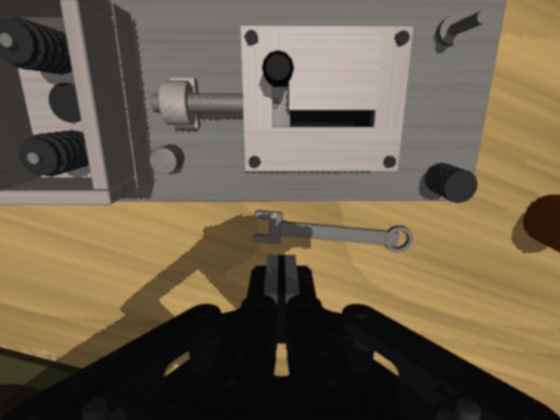

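View pics/side10.png

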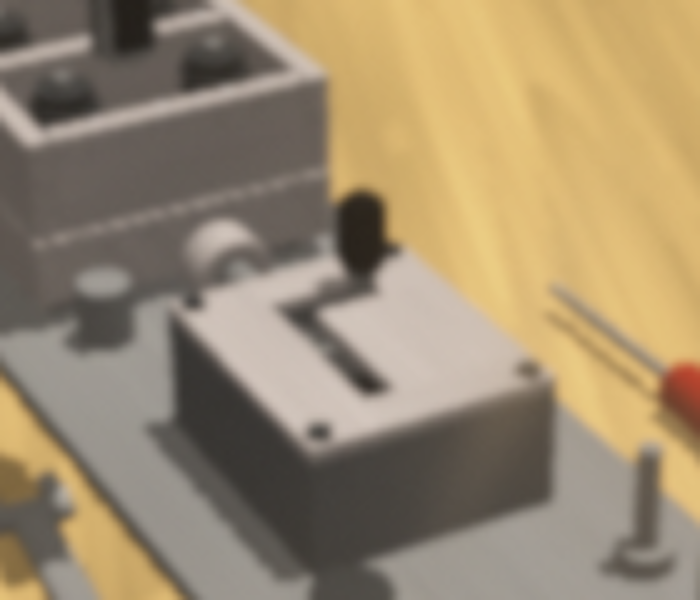

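View pics/top10.png

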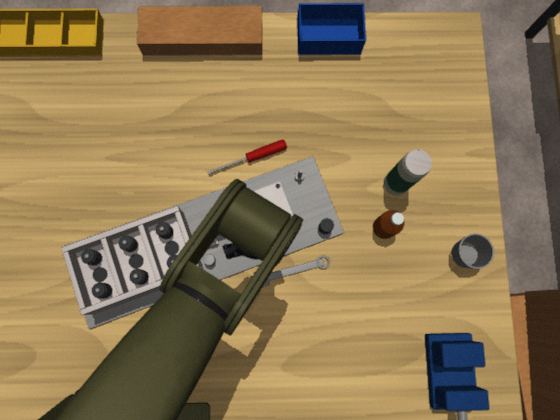

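```bash
python3 -c "
from workcell import job; print(job.hand_in())"
```

```text
the job is handed in; nothing more can be done
None
```

I pushed the knob with shut fingertips along the long leg until it stopped at the corner. I then backed off, turned the tool 90°, and pushed it across the short leg to its end. The job is handed in at about 10 s of the 38 s allowed; it returned no verdict.

- **Pushes:** Both ended on a hard stop. The wrist force rose from about 2–4 N while sliding to about 9 N (long leg) and 10 N (short leg) with no further motion.
- **Knob position:** After backing off, the wrist and side pictures show the knob at the far end of the short leg. The side camera's depth map puts it at roughly x = 20 mm, y = 40 mm in the stand frame. The y value is a few millimetres off the 37 mm I expected; that depth view sees only one side of the knob.
- **Bystanders:** The spring, head bolt, screwdriver, can and bottle appear unmoved in the last top view. The arm hid parts of the wrench and socket there, but the wrist view shows nothing disturbed.
- **Arm:** It is about 100 mm clear of everything, and the wrist force reads about zero.

I did not measure the two slide joints directly. My corner and end positions rest on the hard stops and the pictures.

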